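Screw the lid onto the nutmeg jar

TASK

Close the open nutmeg jar with its screw lid, the steel one with the straight bar grip that lies on the bamboo tray: set the lid level on the mouth, feel for the start of the thread by turning it back (anticlockwise seen from above) until it drops in, then tighten it clockwise until it is fully home, and let go. Leave the other kitchen things where they are.

Things in the scene. Friction and masses are not known exactly. Their poses are not given: they have to be found in the camera images.
- stand: round dark wooden stand, 120 mm across, 12 mm high, fixed to the worktop; origin at the centre of its underside, z up. The cream stoneware jar, 92 mm across, is fixed upright in it and cannot move or turn. How the jar and its thread are turned about the axis differs every time and bears no relation to the stand's yaw: find the thread start by feel.
- mouth (a point): centre of the open jar's rim, on the jar's axis, 122 mm above the worktop; z up. The neck is 60 mm across, narrowing to 52 mm over its top 6 mm (a lead-in). Round the neck, 8 mm and more below the rim, are four equal thread ridges, 90 degrees apart, 70 mm across overall.
- on_thread (a point): point on the jar's axis where the lid's origin lies when the lid rests on top of the ridges, 109.5 mm above the worktop (5 mm higher if it lands on the stops that stand on them, which it leaves either way). Turned clockwise on the ridges it meets a stop and does not catch; turned anticlockwise by at most 85 degrees it drops into the start. At one chance angle in six it drops there at once.
- thread_start (a point): point on the axis where the lid's origin lies once it has dropped into the thread start, 102 mm above the worktop; this window is some 15 degrees wide, with a stop against turning further back. From here 55 to 75 degrees clockwise draw the lid down to home. It turns easily (under 0.1 N m), sinks by its own weight and stays where it is left.
- home (a point): point on the axis where the lid's origin lies when fully home, 97 mm above the worktop; a solid stop ends the clockwise turn there
- lid: loose steel screw lid, about 140 g, right way up on the tray; 80 mm across, 30 mm high, plus a bar grip on top, 50 mm long (lid's x), 14 mm thick (y), 20 mm tall: top 50 mm above the underside. Origin at the underside's centre (6 mm above the worktop at first), z up. Four inner lugs 90 degrees apart, 63 mm across between tips, start 2 mm up; the inner ceiling, 26 mm up, never meets the rim.
- tray: square bamboo tray, 200 x 200 mm, fixed to the worktop, floor 6 mm thick, rim 14 mm high; origin at the centre of its underside
- katori: small open steel bowl, 54 mm across, 26 mm high, on the tray in a corner; origin at the centre of its underside; leave alone
- tiffin: round two-tier steel tiffin with a wire bail, 118 mm over the bail, 125 mm high, at the back; leave alone
- green_jar: closed green ceramic jar, 100 mm across, 113 mm high, at the back; leave alone
- clear_box: closed transparent plastic box, 106 x 126 x 70 mm, at the back; leave alone
- spoon: steel slotted spoon lying flat on the worktop between jar and tray, 218 mm long, along its x; leave alone
- pan_lid: plain flat steel pan lid with a ball knob, 100 mm across, 31 mm high, on the worktop to one side; not the jar's lid; leave alone
- mortar: marble mortar, 96 mm across, 72 mm high, with its pestle leaning out of it (in one piece), to one side; leave alone
Mind the look-alikes: they are no part of the job. Leave any turquoise look-alike of the lid alone. There is more than one size of the stand; the one meant has the size given above.

How it is judged (in metres and radians):
On the way, in this order (a step that is already met when the one before it is completed fails the run):
1. the lid is set level on the jar's mouth, over the thread (origin 104.5 to 118 mm above the stand's, within 4 mm of the axis, tilted less than 0.08 rad) (horizontal distance between lid and mouth below 0.004 m and angle between lid's own z axis and vertical below 0.08 rad and z of lid in the frame of stand between 0.1045 and 0.118 m), for 0.05 s.
2. the lid has dropped level into the thread start (origin 99.5 to 103.8 mm above the stand's), not yet tightened (horizontal distance between lid and mouth below 0.004 m and angle between lid's own z axis and vertical below 0.06 rad and z of lid in the frame of stand between 0.0995 and 0.1038 m), for 0.1 s.
At the end, for the whole second after the job is handed in: The lid is screwed fully home on the jar: its origin less than 98.2 mm above the stand's (home is 97 mm), within 3 mm of the jar's axis, tilted less than 0.04 rad, at rest and released (horizontal distance between lid and mouth below 0.003 m and angle between lid's own z axis and vertical below 0.04 rad and z of lid in the frame of stand below 0.0982 m and linear speed of lid below 0.01 m/s and angular speed of lid below 0.1 rad/s); the robot touches nothing.
It fails at once if another kitchen thing is shifted by more than 30 mm or tipped (distance of any of katori, tiffin, green_jar, clear_box, spoon, pan_lid, mortar from where it was at the start of the episode above 0.03 m or angle between any of katori, tiffin, green_jar, clear_box, spoon, pan_lid, mortar's own z axis and vertical above 0.35 rad).
It also fails if it takes over 54 s, if anything falls off the work surface, if the arm or the gripper's body presses on something with over 40 N, if the wrist force passes 120 N, or if a joint passes its speed limit or range.

ROBOT

A 6-joint arm with a two-finger parallel gripper is mounted at the origin on the work surface. World frame = base frame: x ahead of the robot, y to its left, z up, the work surface at z = 0. Lengths are in m, angles in degrees, forces in N, time in s.
With the tool pointing down it reaches from about 0.4 to 0.825 m from the base axis. Payload 7 kg.
Tool frame: the origin (TCP) lies on the centre line of the jaws, within the pads' length; the fingertips stand 17 mm ahead of it and the grasp point (between the pads) lies 2 mm behind it; y points along the fingers, z is the direction in which the jaws open and shut, and the axes are right-handed (so a half turn about y gives the same grasp; the last joint's range is limited). The gripper opens to 88 mm and grips with 3 to 60 N. Pads are 19 mm wide; open, the fingers measure 130 mm over their backs; the gripper's body (78 mm by 193 mm) begins 47 mm behind the grasp point.
Start: joints at [80.965, 20.546, 0.682, 0, -70.136, -16.507], TCP at [0.291, 0.609, 0.244] pointing down, gripper open.
Joint ranges: [-176.03, 176.03], [-82.01, 121.73], [-58.28, 71.71], [-173.87, 95.51], [-174.79, -0.11], [-173.66, 173.66]. Speed limits (degrees/s): [136.94, 136.94, 172.46, 180, 180, 180].

INTERFACE

Orientations are given as [roll, pitch, yaw] about the fixed x, y, z axes, in that order (R = Rz(yaw) Ry(pitch) Rx(roll)).
In Python, from plant import r, capture, camera_info gives the robot as it stands. The module is installed in compiled form; this text tells all that it offers.
- The arm moves only by the tool apply_moves, never from a script. Its argument "deltas" is a list of rows, each an object of numbers: "tx", "ty", "tz": the shift along the tool's x, y, z in m; "turn": the turn about the tool's y in rad; "gripper": the finger opening in m, from 0 to 0.0876. A call has 1 to 5 rows; each row is the pose to reach, as a shift and turn from the pose commanded when the call began, along the tool's axes at that moment; what a row does not reach only later rows make up. A row lasts 1/10 s, in which the tool goes at most 50 mm and 8.59 degrees, less where a joint would pass 70% of its speed; a pose out of reach is approached as far as the arm can. A call with a gripper value outside its range is refused whole. The fingers move at their own pace and stop on an object; "newtons" is the grip in N (left out, the last holds). Time passes only in rows, so rows that repeat a pose let the fingers close. It gives the time, the measured TCP pose, the force and the opening at its end, in the units of the state.
- r.get_state(): the state, without advancing time (a new reading comes with each control period).
- capture(name): name is "side" or "top" or "wrist"; returns (picture, depth): 400x640x3 uint8, red, green, blue; 400x640 float32, m along the optical axis (not along the pixel's ray), 0 where there is no reading.
- camera_info(name): a dict with "K" (3x3 intrinsics, pixels), "eye" and "orientation" of the camera in the world; the wrist camera has in their place "tool_from_camera" (4x4, takes a point from camera to tool coordinates, whose origin is the TCP and whose axes are the tool frame's). Camera axes: x right, y up, looking along -z (the intrinsics and any distortion apply to the point x, -y, -z); pixel columns grow to the right and rows downward; lengths in m; the calibration is good to about 2 mm. A picture is of the moment at which its call begins: read the wrist's pose just before it. camera_info takes no time and is no camera call.
- r.close_job(): hands the job in, once; it reports no verdict.
The state is a dict: "time_s": time; "joints": joint angles; "qd": joint speeds; "joint_torque": joint torques, N m; "tcp_pos": TCP position; "eef_rot": TCP orientation; "contact_force": force on the tool from outside, world axes, zero at the start; "moment": the same for the moment, N m; "gripper_width": finger opening in m.
Only numpy, scipy, OpenCV 4.12 (cv2) and the standard library are available. Lean on these libraries where they do the work, as an engineer would, in place of code of your own. Each camera call takes 0.05 s, during which the arm holds its last target.

## Working session

There is one attempt and no reset: what is moved stays moved. The work goes in short steps, Python scripts to look and compute and a tool call to move; the robot and the scene stay as the last step left them, time stands still between calls to the robot, and variables do not carry over. Pictures are saved under pics/ and viewed, and the job is handed in when it is done.

Besides the shell and the picture viewer there is one more tool, called after "Request:" by a JSON object that holds its "method" and its "body". apply_moves: Moves the arm, as the interface text tells. Its arguments: {"type":"object","properties":{"deltas":{"type":"array","items":{"type":"object","properties":{"tx":{"type":"number"},"ty":{"type":"number"},"tz":{"type":"number"},"turn":{"type":"number"},"gripper":{"type":"number"}}}},"newtons":{"type":"number"}},"required":["deltas"]}

```bash
mkdir -p pics; cat > h.py <<'E'
import numpy as np, cv2
from scipy.spatial.transform import Rotation as R
from plant import r, capture, camera_info
E
python3 - <<'E'
from h import *
s=r.get_state(); print(s)
for n in ("side","top","wrist"):
    print(n,camera_info(n))
for n in ("side","top"):
    p,d=capture(n); np.savez(f"pics/{n}0.npz",p=p,d=d); cv2.imwrite(f"pics/{n}0.png",p[...,::-1])
E
```

```text
{'time_s': 0.0, 'joints': array([ 8.09649474e+01,  2.05914443e+01,  6.33731724e-01, -2.20443054e-02,
       -7.01360517e+01, -1.65061709e+01]), 'qd': array([-0.10377095,  0.03653643,  0.01037651,  0.07819225, -0.00778303,
        0.10839615]), 'joint_torque': array([ 1.12059966e-03, -5.82713699e+01,  2.93068725e+01,  6.99735671e+00,
        7.16081529e-03, -1.50202518e-04]), 'tcp_pos': array([0.29085223, 0.60860244, 0.24261619]), 'eef_rot': array([-8.99042115e+01,  6.77402386e-03,  1.54451275e+02]), 'contact_force': array([ 1.28445056, -0.05991565,  0.03795082]), 'moment': array([-0.008408  , -0.06760702, -0.02555972]), 'gripper_width': 0.08748373421282457}
side {'K': array([[480.34193556,   0.        , 320.74117053],
       [  0.        , 480.34193556, 192.11109319],
       [  0.        ,   0.        ,   1.        ]]), 'eye': array([ 0.51440613, -1.11316566,  0.94276325]), 'orientation': array([52.48630987,  1.23401263, -3.39502221])}
top {'K': array([[383.50382892,   0.        , 324.34155142],
       [  0.        , 383.50382892, 202.57657399],
       [  0.        ,   0.        ,   1.        ]]), 'eye': array([0.36352922, 0.01577004, 1.12104573]), 'orientation': array([ 11.12522787,  -0.28444786, -89.58722485])}
wrist {'K': array([[336.04862765,   0.        , 323.28415879],
       [  0.        , 336.04862765, 199.96815677],
       [  0.        ,   0.        ,   1.        ]]), 'tool_from_camera': array([[ 2.76240406e-04, -9.62277781e-01, -2.72068735e-01,
        -7.40008370e-02],
       [ 2.02720990e-04,  2.72068794e-01, -9.62277782e-01,
        -1.41171008e-01],
       [ 9.99999941e-01,  2.10665962e-04,  2.70230298e-04,
        -6.61617097e-04],
       [ 0.00000000e+00,  0.00000000e+00,  0.00000000e+00,
         1.00000000e+00]])}
```

View pics/top0.png

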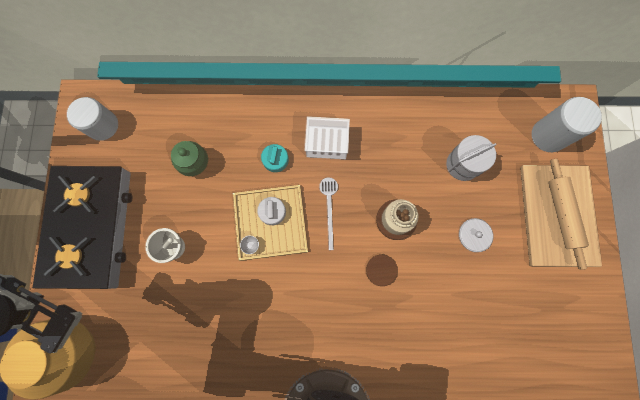

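View pics/side0.png

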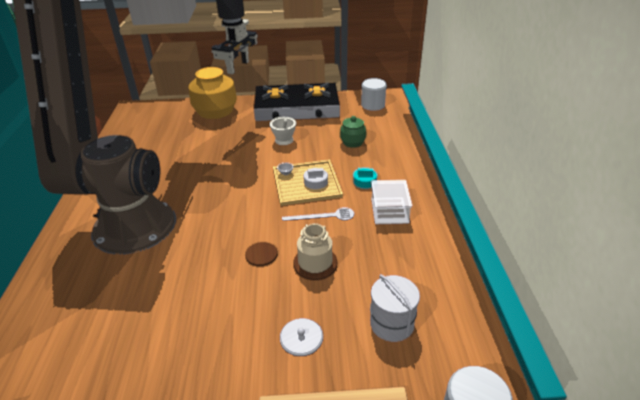

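The top view shows these candidates:
- Steel lid with bar grip at about (271,210), on the bamboo tray. This fits the description.
- Turquoise look-alike at (275,157), off the tray.
- Pan lid with ball knob at (476,235).
- Jar at (402,216) in its large stand. The small bare disc at (382,270) is the decoy stand.

I'll confirm with an enlarged crop and then measure.

```bash
cat >> h.py <<'E'
def cam(n,state=None):
    ci=camera_info(n)
    if n=="wrist":
        T=np.eye(4);T[:3,:3]=R.from_euler('xyz',state["eef_rot"],degrees=True).as_matrix();T[:3,3]=state["tcp_pos"]
        T=T@ci["tool_from_camera"]; return ci["K"],T[:3,3],T[:3,:3]
    return ci["K"],ci["eye"],R.from_euler('xyz',ci["orientation"],degrees=True).as_matrix()
def cast(c,uv,z):
    K,e,M=c; uv=np.atleast_2d(np.asarray(uv,float))
    d=np.c_[(uv[:,0]-K[0,2])/K[0,0],-(uv[:,1]-K[1,2])/K[1,1],-np.ones(len(uv))]@M.T
    return e+d*((z-e[2])/d[:,2])[:,None]
def cloud(c,d):
    K,e,M=c; v,u=np.mgrid[:d.shape[0],:d.shape[1]]
    P=np.stack([(u-K[0,2])/K[0,0]*d,-(v-K[1,2])/K[1,1]*d,-d],-1)
    return P@M.T+e
def fitcirc(xy):
    A=np.c_[2*xy,np.ones(len(xy))];s=np.linalg.lstsq(A,(xy**2).sum(1),rcond=None)[0]
    return s[:2],np.sqrt(s[2]+s[:2]@s[:2])
E
python3 - <<'E'
from h import *
f=np.load("pics/top0.npz");p,d=f["p"],f["d"]
c=cam("top");P=cloud(c,d)
a=cv2.resize(p[170:270,225:325],None,fx=4,fy=4,interpolation=cv2.INTER_CUBIC)
b=cv2.resize(p[170:270,355:455],None,fx=4,fy=4,interpolation=cv2.INTER_CUBIC)
cv2.imwrite("pics/crop1.png",np.hstack([a,b])[...,::-1])
print(cast(c,[[271,210],[402,214]],0.03), P[210,271],P[200:206,400])
# depth-based
for nm,(u0,u1,v0,v1),zs in (("lidbar",(245,300,185,235),(0.048,0.06)),("lidtop",(245,300,185,235),(0.031,0.041)),("rim",(370,440,190,250),(0.115,0.127)),("should",(370,440,190,250),(0.085,0.115))):
    Q=P[v0:v1,u0:u1].reshape(-1,3); m=(Q[:,2]>zs[0])&(Q[:,2]<zs[1]); Q=Q[m]
    print(nm,m.sum(),Q.mean(0),(Q.max(0)+Q.min(0))/2,np.ptp(Q,0))
E
```

```text
[[ 0.55502225  0.16570623  0.03      ]
 [ 0.54635912 -0.2124229   0.03      ]] [0.55027742 0.1619911  0.057034  ] [[ 0.57693777 -0.19732453  0.08167952]
 [ 0.57411702 -0.19724123  0.08166022]
 [ 0.56620165 -0.19193405  0.10714163]
 [ 0.56056536 -0.1888515   0.12178038]
 [ 0.55781908 -0.18872688  0.12198066]
 [ 0.55456521 -0.18805667  0.12484802]]
lidbar 76 [0.55407444 0.16499569 0.05712386] [0.55473283 0.16482799 0.05610527] [0.04892629 0.01273907 0.00713653]
lidtop 470 [0.55299135 0.16412272 0.03764935] [0.55311799 0.16517048 0.03609907] [0.07820121 0.07999789 0.00978704]
rim 202 [ 0.53196728 -0.198748    0.12073557] [ 0.53486563 -0.19971628  0.12101122] [0.06483743 0.06899545 0.01194512]
should 425 [ 0.5304951  -0.1953494   0.09705938] [ 0.53449067 -0.1987101   0.09998507] [0.08320252 0.07929352 0.02989916]
```

View pics/crop1.png

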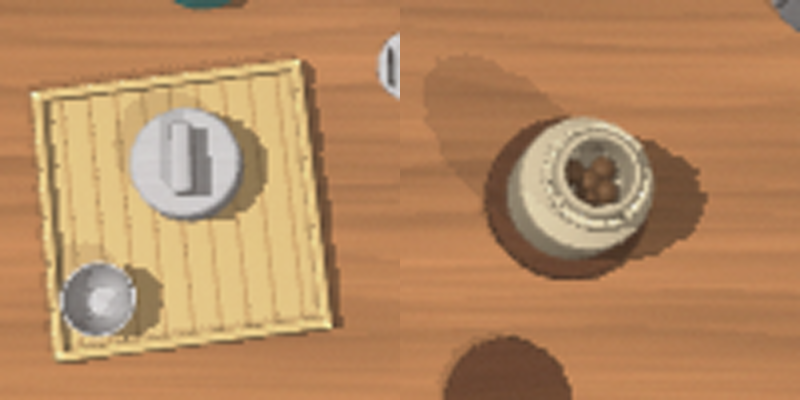

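The enlarged crop confirms the steel lid with its straight bar, at crop (187,162), with the katori at (98,298). The open jar in the large stand is at crop (580,175). I'll measure the bar angle and the jar rim, then plan the hover.

```bash
cat >> h.py <<'E'
def plan(xyz,jaw=None,s=None):
    """tool-frame shift to xyz; turn (rad) about tool y to bring tool z axis to heading jaw (deg, mod 180)"""
    s=s or r.get_state(); M=R.from_euler('xyz',s["eef_rot"],degrees=True).as_matrix()
    t=M.T@(np.array(xyz)-s["tcp_pos"]); h=np.degrees(np.arctan2(M[1,2],M[0,2]))
    o="shift %s jawheading %.2f"%(np.round(t,4),h)
    if jaw is not None:
        dy=(jaw-h+90)%180-90; o+=" dyaw %.2f turn %.4f"%(dy,-np.radians(dy))
    print(o, "q",np.round(s["joints"],1),"t",s["time_s"])
E
python3 - <<'E'
from h import *
f=np.load("pics/top0.npz");p,d=f["p"],f["d"]
c=cam("top");P=cloud(c,d)
Q=P[185:235,245:300].reshape(-1,3);Q=Q[(Q[:,2]>.053)&(Q[:,2]<.06),:2];rc=cv2.minAreaRect((Q*1000).astype(np.float32));print(rc)
Q=P[190:250,370:440].reshape(-1,3);Q=Q[(Q[:,2]>.1205)&(Q[:,2]<.127)];Q2=Q[:,:2]
h=cv2.convexHull((Q2*1000).astype(np.float32))[:,0]; print(len(Q),fitcirc(h.astype(float)),Q[:,2].mean())
plan((.5537,.1648,.2426),jaw=90)
E
```

```text
((554.7573852539062, 164.88555908203125), (49.00293731689453, 11.646334648132324), 1.952194094657898)
111 (array([ 534.84475221, -200.72234788]), np.float64(28.829777888719356)) 0.12313215706232185
shift [-0.4286  0.0006  0.2871] jawheading -115.55 dyaw 25.55 turn -0.4459 q [ 81.   20.6   0.6  -0.  -70.1 -16.5] t 0.1
```

Request:
{"method": "apply_moves", "body": {"deltas": [{"tx":-0.43,"tz":0.287,"turn":-0.446},{"tx":-0.43,"tz":0.287,"turn":-0.446},{"tx":-0.43,"tz":0.287,"turn":-0.446},{"tx":-0.43,"tz":0.287,"turn":-0.446},{"tx":-0.43,"tz":0.287,"turn":-0.446}]}}

```text
invalid input at $.deltas[0]: expected keys tx, ty, tz, turn, gripper
```

```bash
python3 -c "
from h import *
plan((.5537,.1648,.2426),jaw=92)"
```

```text
shift [-0.4286  0.0006  0.2871] jawheading -115.55 dyaw 27.55 turn -0.4808 q [ 81.   20.6   0.6  -0.  -70.1 -16.5] t 0.1
```

Request:
{"method": "apply_moves", "body": {"deltas": [{"tx":-0.43,"ty":0,"tz":0.287,"turn":-0.48,"gripper":0.087},{"tx":-0.43,"ty":0,"tz":0.287,"turn":-0.48,"gripper":0.087},{"tx":-0.43,"ty":0,"tz":0.287,"turn":-0.48,"gripper":0.087},{"tx":-0.43,"ty":0,"tz":0.287,"turn":-0.48,"gripper":0.087},{"tx":-0.43,"ty":0,"tz":0.287,"turn":-0.48,"gripper":0.087}]}}

```text
time_s: 0.6
tcp_pos: [0.4193, 0.3922, 0.2433]
eef_rot: [-90.0, -0.0, -177.9]
contact_force: [0.7, 0.6, 0.4]
gripper_width: 0.0865
```

```bash
python3 -c "
from h import *
plan((.5537,.1648,.2426),jaw=92)"
```

```text
shift [-0.1262  0.0008  0.2321] jawheading -87.94 dyaw -0.06 turn 0.0010 q [ 62.6  11.1 -12.4  -0.  -66.5  29.5] t 0.6
```

Request:
{"method": "apply_moves", "body": {"deltas": [{"tx":-0.126,"ty":0,"tz":0.232,"turn":0,"gripper":0.087},{"tx":-0.126,"ty":0,"tz":0.232,"turn":0,"gripper":0.087},{"tx":-0.126,"ty":0,"tz":0.232,"turn":0,"gripper":0.087},{"tx":-0.126,"ty":0,"tz":0.232,"turn":0,"gripper":0.087},{"tx":-0.126,"ty":0,"tz":0.232,"turn":0,"gripper":0.087}]}}

```text
time_s: 1.1
tcp_pos: [0.5461, 0.1767, 0.2435]
eef_rot: [-90.0, -0.0, -178.0]
contact_force: [0.2, 0.2, -0.1]
gripper_width: 0.0872
```

Request:
{"method": "apply_moves", "body": {"deltas": [{"tx":-0.007,"ty":0,"tz":0.013,"turn":0,"gripper":0.087},{"tx":-0.007,"ty":0,"tz":0.013,"turn":0,"gripper":0.087},{"tx":-0.007,"ty":0,"tz":0.013,"turn":0,"gripper":0.087}]}}

```text
time_s: 1.4
tcp_pos: [0.5528, 0.1659, 0.2432]
eef_rot: [-90.0, -0.0, -178.1]
contact_force: [0.0, 0.6, 0.1]
gripper_width: 0.087
```

```bash
python3 - <<'E'
from h import *
s=r.get_state(); plan((.5537,.1648,.0562),92,s)
p,d=capture("wrist"); c=cam("wrist",s); np.savez("pics/w1.npz",p=p,d=d); cv2.imwrite("pics/w1.png",p[...,::-1])
P=cloud(c,d)
def near(Q,x,y,rad): return Q[np.hypot(Q[:,0]-x,Q[:,1]-y)<rad]
Q=near(P.reshape(-1,3),.5537,.1648,.05)
B=Q[(Q[:,2]>.05)&(Q[:,2]<.065)]; print("bar",len(B),cv2.minAreaRect((B[:,:2]*1000).astype(np.float32)),np.median(B[:,2]))
L=Q[(Q[:,2]>.031)&(Q[:,2]<.042)];h=cv2.convexHull((L[:,:2]*1000).astype(np.float32))[:,0];print("lid",len(L),fitcirc(h.astype(float)),np.median(L[:,2]))
E
```

```text
shift [-0.001   0.187   0.0011] jawheading -88.10 dyaw 0.10 turn -0.0017 q [ 36.1  11.4 -12.   -0.  -66.6  55.8] t 1.4
bar 681 ((554.17822265625, 165.0335693359375), (49.820472717285156, 13.298788070678711), 2.0287017822265625) 0.05554923979508547
lid 3614 (array([554.09734848, 165.15493113]), np.float64(39.70460370898276)) 0.035693405641360504
```

View pics/w1.png

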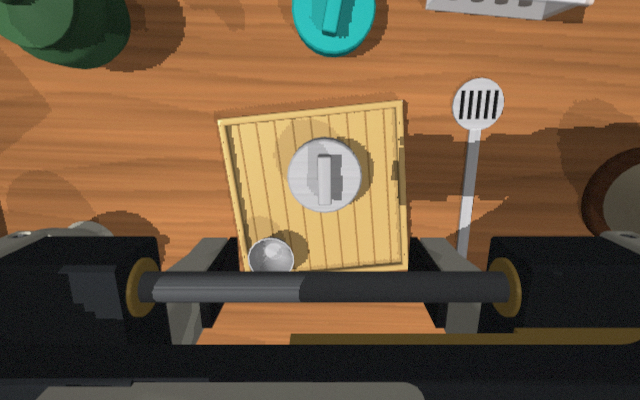

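The wrist view shows the lid at (325,175) with its bar nearly vertical and square to the jaws. The katori at (271,258) is clear of the fingers. Measured lid centre is (0.554, 0.165) with the bar heading 2°. Now I descend and grip.

Request:
{"method": "apply_moves", "body": {"deltas": [{"tx":-0.0013,"ty":0.05,"tz":0.0008,"turn":0,"gripper":0.06},{"tx":-0.0013,"ty":0.1,"tz":0.0008,"turn":0,"gripper":0.05},{"tx":-0.0013,"ty":0.15,"tz":0.0008,"turn":0,"gripper":0.04},{"tx":-0.0013,"ty":0.175,"tz":0.0008,"turn":0,"gripper":0.04},{"tx":-0.0013,"ty":0.185,"tz":0.0008,"turn":0,"gripper":0.04}]}}

```text
time_s: 1.95
tcp_pos: [0.5522, 0.1655, 0.0556]
eef_rot: [-89.9, -0.2, -177.9]
contact_force: [-0.4, 0.2, 0.1]
gripper_width: 0.0523
```

Request:
{"method": "apply_moves", "body": {"deltas": [{"tx":0,"ty":0,"tz":0,"turn":0,"gripper":0.04}]}}

```text
time_s: 2.05
tcp_pos: [0.5536, 0.1659, 0.0577]
eef_rot: [-89.9, -0.1, -177.9]
contact_force: [0.6, -0.2, -0.0]
gripper_width: 0.0444
```

Request:
{"method": "apply_moves", "body": {"deltas": [{"tx":-0.0005,"ty":0,"tz":0.0008,"turn":0,"gripper":0.02},{"tx":-0.0005,"ty":0,"tz":0.0008,"turn":0,"gripper":0.005},{"tx":-0.0005,"ty":0,"tz":0.0008,"turn":0,"gripper":0.005},{"tx":-0.0005,"ty":0,"tz":0.0008,"turn":0,"gripper":0.005},{"tx":-0.0005,"ty":0,"tz":0.0008,"turn":0,"gripper":0.005}], "newtons": 30}}

```text
time_s: 2.55
tcp_pos: [0.5554, 0.1646, 0.0597]
eef_rot: [-90.0, 0.1, -178.0]
contact_force: [-1.1, 1.1, 6.1]
gripper_width: 0.0138
```

Request:
{"method": "apply_moves", "body": {"deltas": [{"tx":0,"ty":0,"tz":0,"turn":0,"gripper":0.005},{"tx":0,"ty":0,"tz":0,"turn":0,"gripper":0.005}], "newtons": 30}}

```text
time_s: 2.75
tcp_pos: [0.5554, 0.1646, 0.0597]
eef_rot: [-90.0, 0.1, -178.0]
contact_force: [-1.2, 0.7, 7.0]
gripper_width: 0.014
```

```bash
python3 -c "
from h import *
plan((.5347,-.2,.244))
print(r.get_state()['moment'])"
```

```text
shift [ 0.033  -0.1846  0.3636] jawheading -88.02 q [ 35.9  22.1 -24.3   0.  -43.5  56.1] t 2.75
[0.13831893 0.72312814 0.11059789]
```

Request:
{"method": "apply_moves", "body": {"deltas": [{"tx":0,"ty":-0.03,"tz":0,"turn":0,"gripper":0.005},{"tx":0,"ty":-0.07,"tz":0,"turn":0,"gripper":0.005},{"tx":0,"ty":-0.12,"tz":0,"turn":0,"gripper":0.005},{"tx":0,"ty":-0.17,"tz":0,"turn":0,"gripper":0.005},{"tx":0,"ty":-0.17,"tz":0,"turn":0,"gripper":0.005}], "newtons": 30}}

```text
time_s: 3.25
tcp_pos: [0.5583, 0.1656, 0.2366]
eef_rot: [-90.3, 0.7, -178.0]
contact_force: [0.9, 0.7, -1.6]
gripper_width: 0.0139
```

```bash
python3 -c "
from h import *
plan((.5347,-.08,.230))
s=r.get_state();print(s['tcp_pos'],s['contact_force'],s['gripper_width'],s['moment'])
p,d=capture('side');cv2.imwrite('pics/s2.png',cv2.resize(p[100:300,220:420],None,fx=3,fy=3)[...,::-1])"
```

```text
shift [0.0322 0.005  0.2447] jawheading -87.99 q [ 35.8  11.7 -12.6   0.1 -65.   56.1] t 3.25
[0.55825411 0.16563712 0.2366015 ] [ 0.86844443  0.71376588 -1.57050226] 0.013881979250790348 [ 0.05189953 -0.09004254 -0.00404963]
```

View pics/s2.png

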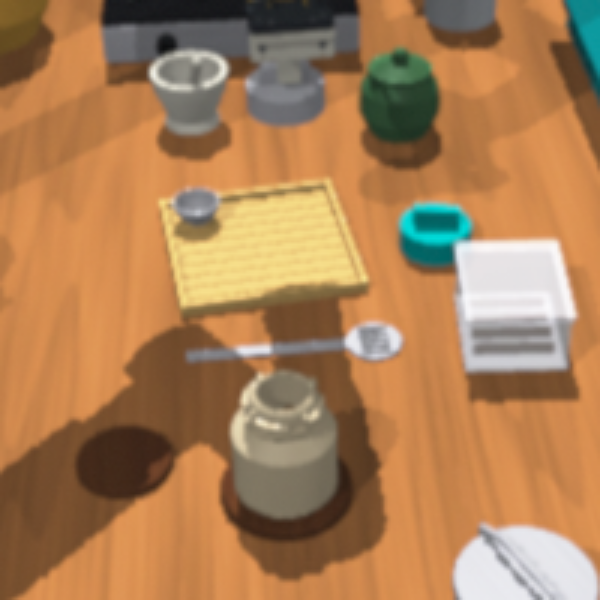

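The side view shows the lid held level in the gripper at (286,92) and the tray empty except for the katori. I'll carry it to just short of the jar.

Request:
{"method": "apply_moves", "body": {"deltas": [{"tx":0.03,"ty":0,"tz":0.245,"turn":1.05,"gripper":0.005},{"tx":0.03,"ty":0,"tz":0.245,"turn":1.05,"gripper":0.005},{"tx":0.03,"ty":0,"tz":0.245,"turn":1.05,"gripper":0.005},{"tx":0.03,"ty":0,"tz":0.245,"turn":1.05,"gripper":0.005},{"tx":0.03,"ty":0,"tz":0.245,"turn":1.05,"gripper":0.005}], "newtons": 30}}

```text
time_s: 3.8
tcp_pos: [0.5319, -0.0835, 0.2273]
eef_rot: [-89.9, -0.1, 138.6]
contact_force: [2.2, 0.3, -0.7]
gripper_width: 0.0139
```

Request:
{"method": "apply_moves", "body": {"deltas": [{"tx":0,"ty":0,"tz":0,"turn":0.25,"gripper":0.005},{"tx":0,"ty":0,"tz":0,"turn":0.25,"gripper":0.005},{"tx":0,"ty":0,"tz":0,"turn":0.25,"gripper":0.005}], "newtons": 30}}

```text
time_s: 4.1
tcp_pos: [0.5323, -0.0822, 0.2272]
eef_rot: [-89.9, -0.1, 124.5]
contact_force: [-0.3, 1.1, -1.0]
gripper_width: 0.0137
```

```bash
python3 -c "
from h import *
s=r.get_state();plan((.5347,-.2,.230),None,s)
print(s['tcp_pos'],s['eef_rot'],s['gripper_width'])
p,d=capture('wrist');np.savez('pics/w3.npz',p=p,d=d);cv2.imwrite('pics/w3.png',p[...,::-1])"
```

```text
shift [-0.0984 -0.0028  0.0648] jawheading -145.50 q [ 12.1   8.5 -17.8  -0.  -63.8  22.5] t 4.1
[ 0.53234729 -0.08219937  0.22720611] [-8.98933446e+01 -7.39908897e-02  1.24498537e+02] 0.013670063306351682
```

View pics/w3.png

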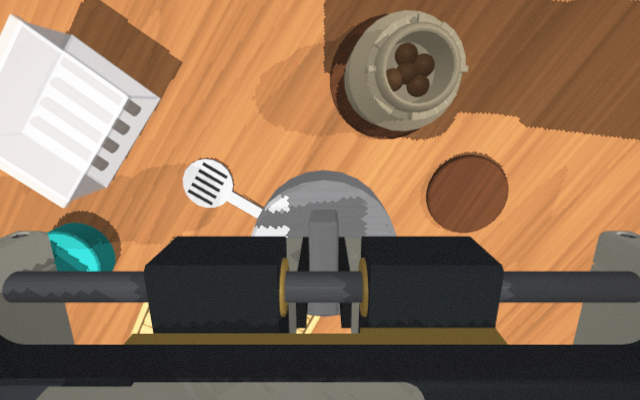

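```bash
python3 - <<'E'
from h import *
from scipy.optimize import least_squares
f=np.load("pics/w3.npz");p,d=f["p"],f["d"]
s=r.get_state();c=cam("wrist",s);P=cloud(c,d)
# rim
S=P[0:150,320:500].reshape(-1,3)
for lo,hi in((.119,.125),):
    m=(S[:,2]>lo)&(S[:,2]<hi);Q=S[m];h=cv2.convexHull((Q[:,:2]*1000).astype(np.float32))[:,0].astype(float)
    print("rim",m.sum(),fitcirc(h),np.median(Q[:,2]), fitcirc(Q[:,:2]*1000))
zz=S[:,2];print(np.histogram(zz,bins=np.arange(.07,.135,.004)))
# lid top in tool frame
M=R.from_euler('xyz',s["eef_rot"],degrees=True).as_matrix()
T=(P-s["tcp_pos"])@M
reg=T[165:236,240:410].reshape(-1,3)
print(np.histogram(reg[:,1],bins=np.arange(-.02,.06,.004)))
m=(reg[:,1]>.012)&(reg[:,1]<.03);L=reg[m]
h=cv2.convexHull((L[:,[0,2]]*1000).astype(np.float32))[:,0].astype(float)
far=h[(h[:,0]>h[:,0].max()-30)]
o=least_squares(lambda q:np.hypot(far[:,0]-q[0],far[:,1]-q[1])-40,[0,0],loss='soft_l1');print("lid centre tool x,z mm",o.x,np.abs(o.fun).max(),fitcirc(far),np.median(L[:,1]))
bm=(reg[:,1]>-.008)&(reg[:,1]<.006)&(abs(reg[:,2])<.03)&(reg[:,0]>0);B=reg[bm]
print("bar",len(B),B.max(0),B.min(0),np.median(B,0))
E
```

```text
rim 1740 (array([ 535.11137401, -199.98022762]), np.float64(28.427317457365145)) 0.12129198576703616 (array([ 535.06738969, -199.83264007]), np.float64(25.59818679631559))
(array([  24,  488, 1639, 1248, 1141, 1009,  155,  205,  528,  233, 1504,
        771, 1620,  368,    0,    0]), array([0.07 , 0.074, 0.078, 0.082, 0.086, 0.09 , 0.094, 0.098, 0.102,
       0.106, 0.11 , 0.114, 0.118, 0.122, 0.126, 0.13 , 0.134]))
(array([   0,    0,    0,    0,    0,  184,  311,   79,   70,   68, 2774,
       2691,  159,  151,  154,  135,  125,  123,   53]), array([-0.02 , -0.016, -0.012, -0.008, -0.004,  0.   ,  0.004,  0.008,
        0.012,  0.016,  0.02 ,  0.024,  0.028,  0.032,  0.036,  0.04 ,
        0.044,  0.048,  0.052,  0.056]))
lid centre tool x,z mm [ 2.70365369 -0.66810934] 0.2957486091879744 (array([ 2.43194742, -0.67161643]), np.float64(39.78996806610876)) 0.023981492270129027Traceback (most recent call last):
  File "<stdin>", line 21, in <module>
    return umr_maximum(a, axis, None, out, keepdims, initial, where)
ValueError: zero-size array to reduction operation maximum which has no identity
```

Jar axis is (0.5351, -0.2000), and the top-view estimate agrees within 1 mm. The lid centre sits about (+2.6, -0.7) mm from the TCP in tool x and z, and its underside is about 54 mm ahead of the TCP. Next I hover over the mouth.

```bash
cat >> h.py <<'E'
O=np.array([.0026,0,-.0007]); J=np.array([.5351,-.2000])
def lidplan(zlid,s=None):
    s=s or r.get_state(); M=R.from_euler('xyz',s["eef_rot"],degrees=True).as_matrix()
    lid=s["tcp_pos"]+M@(O+[0,.054,0]); t=M.T@(np.array([*J,zlid])-lid)
    print("t %.2f lid %s err_mm %s shift %s F %s Mz %.3f rot %s q6 %.1f w %.4f"%(s["time_s"],np.round(lid,4),np.round((lid[:2]-J)*1e3,1),np.round(t,4),np.round(s["contact_force"],1),s["moment"][2],np.round(s["eef_rot"],1),s["joints"][5],s["gripper_width"]))
E
python3 -c "
from h import *
lidplan(.140)"
```

```text
t 4.15 lid [ 0.5316 -0.0793  0.1734] err_mm [ -3.5 120.7] shift [-0.1012  0.0334  0.0658] F [-0.5  0.9 -1.5] Mz -0.018 rot [-8.990e+01 -1.000e-01  1.248e+02] q6 22.7 w 0.0138
```

Request:
{"method": "apply_moves", "body": {"deltas": [{"tx":-0.101,"ty":0,"tz":0.066,"turn":0,"gripper":0.005},{"tx":-0.101,"ty":0,"tz":0.066,"turn":0,"gripper":0.005},{"tx":-0.101,"ty":0,"tz":0.066,"turn":0,"gripper":0.005},{"tx":-0.101,"ty":0.03,"tz":0.066,"turn":0,"gripper":0.005},{"tx":-0.101,"ty":0.03,"tz":0.066,"turn":0,"gripper":0.005}], "newtons": 30}}

```text
time_s: 4.65
tcp_pos: [0.5339, -0.2019, 0.1944]
eef_rot: [-89.7, -0.3, 124.7]
contact_force: [-0.0, 0.4, -2.2]
gripper_width: 0.0136
```

Request:
{"method": "apply_moves", "body": {"deltas": [{"tx":0,"ty":0,"tz":0,"turn":0,"gripper":0.005},{"tx":0,"ty":0,"tz":0,"turn":0,"gripper":0.005}], "newtons": 30}}

```text
time_s: 4.85
tcp_pos: [0.5371, -0.2016, 0.1996]
eef_rot: [-90.0, 0.0, 124.8]
contact_force: [0.1, 0.3, -1.5]
gripper_width: 0.0136
```

```bash
python3 -c "
from h import *
lidplan(.125)
p,d=capture('side');cv2.imwrite('pics/s4.png',cv2.resize(p[170:320,230:430],None,fx=4,fy=4,interpolation=2)[...,::-1])"
```

```text
t 4.85 lid [ 0.5362 -0.1991  0.1456] err_mm [1.1 0.9] shift [-0.0001  0.0206  0.0015] F [ 0.1  0.3 -1.5] Mz 0.022 rot [-90.    0.  124.8] q6 35.8 w 0.0136
```

View pics/s4.png

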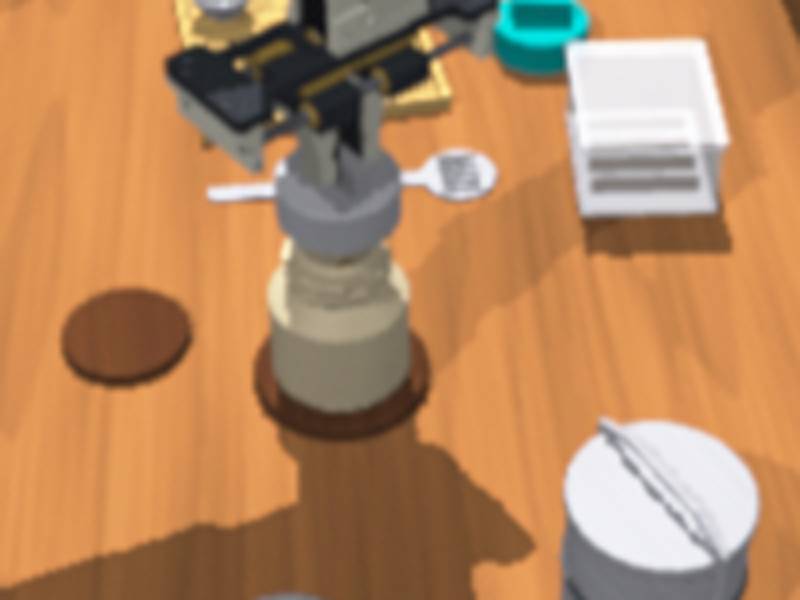

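The side view shows the lid, bottom at (338,240), centred over the neck at (338,280). I'll descend slowly.

Request:
{"method": "apply_moves", "body": {"deltas": [{"tx":0,"ty":0.01,"tz":0.0015,"turn":0,"gripper":0.005},{"tx":0,"ty":0.02,"tz":0.0015,"turn":0,"gripper":0.005},{"tx":0,"ty":0.024,"tz":0.0015,"turn":0,"gripper":0.005},{"tx":0,"ty":0.024,"tz":0.0015,"turn":0,"gripper":0.005}], "newtons": 30}}

```text
time_s: 5.3
tcp_pos: [0.5346, -0.2028, 0.1734]
eef_rot: [-89.9, -0.1, 124.7]
contact_force: [0.1, 1.1, -0.3]
gripper_width: 0.014
```

```bash
python3 -c "
from h import *
lidplan(.110)"
```

```text
t 5.30 lid [ 0.5336 -0.2003  0.1194] err_mm [-1.5 -0.3] shift [-0.0006  0.0094 -0.0015] F [ 0.1  1.1 -0.3] Mz 0.025 rot [-8.990e+01 -1.000e-01  1.247e+02] q6 35.9 w 0.0140
```

Request:
{"method": "apply_moves", "body": {"deltas": [{"tx":0,"ty":0.002,"tz":-0.001,"turn":0,"gripper":0.005},{"tx":0,"ty":0.004,"tz":-0.001,"turn":0,"gripper":0.005},{"tx":0,"ty":0.006,"tz":-0.001,"turn":0,"gripper":0.005},{"tx":0,"ty":0.006,"tz":-0.001,"turn":0,"gripper":0.005}], "newtons": 30}}

```text
time_s: 5.7
tcp_pos: [0.536, -0.2024, 0.1684]
eef_rot: [-90.0, -0.0, 124.7]
contact_force: [-0.8, 0.1, -1.2]
gripper_width: 0.0136
```

```bash
python3 -c "
from h import *
lidplan(.110)"
```

```text
t 5.70 lid [ 0.5351 -0.1999  0.1144] err_mm [0.  0.1] shift [-0.0001  0.0044  0.0001] F [-0.8  0.1 -1.2] Mz 0.063 rot [-90.   -0.  124.7] q6 35.8 w 0.0136
```

Centred, with no contact yet. I continue down in small steps.

Request:
{"method": "apply_moves", "body": {"deltas": [{"tx":0,"ty":0.0015,"tz":0,"turn":0,"gripper":0.005},{"tx":0,"ty":0.003,"tz":0,"turn":0,"gripper":0.005},{"tx":0,"ty":0.0045,"tz":0,"turn":0,"gripper":0.005},{"tx":0,"ty":0.0055,"tz":0,"turn":0,"gripper":0.005},{"tx":0,"ty":0.0055,"tz":0,"turn":0,"gripper":0.005}], "newtons": 30}}

```text
time_s: 6.2
tcp_pos: [0.5368, -0.2028, 0.1675]
eef_rot: [-90.1, 0.2, 124.7]
contact_force: [-9.7, 6.7, 30.1]
gripper_width: 0.014
```

```bash
python3 -c "
from h import *
lidplan(.110)"
```

```text
t 6.20 lid [ 0.536  -0.2004  0.1135] err_mm [ 0.9 -0.4] shift [0.0009 0.0035 0.0005] F [-9.7  6.7 30.1] Mz -0.004 rot [-90.1   0.2 124.7] q6 35.8 w 0.0140
```

Contact came at about 114 mm with 30 N, so it has landed on the stops. I back off to a light touch, then feel anticlockwise.

Request:
{"method": "apply_moves", "body": {"deltas": [{"tx":0,"ty":-0.0036,"tz":0,"turn":0,"gripper":0.005},{"tx":0,"ty":-0.0036,"tz":0,"turn":0,"gripper":0.005}], "newtons": 30}}

```text
time_s: 6.4
tcp_pos: [0.5366, -0.2025, 0.168]
eef_rot: [-90.1, 0.1, 124.7]
contact_force: [-2.8, 2.8, 10.5]
gripper_width: 0.0136
```

```bash
python3 -c "
from h import *
lidplan(.110)"
```

```text
t 6.40 lid [ 0.5359 -0.2     0.114 ] err_mm [ 0.8 -0. ] shift [0.0004 0.004  0.0006] F [-2.8  2.8 10.5] Mz 0.018 rot [-9.010e+01  1.000e-01  1.247e+02] q6 35.8 w 0.0136
```

Request:
{"method": "apply_moves", "body": {"deltas": [{"tx":0,"ty":0,"tz":-0.0002,"turn":-0.07,"gripper":0.005},{"tx":0,"ty":0,"tz":-0.0004,"turn":-0.14,"gripper":0.005},{"tx":0,"ty":0,"tz":-0.0004,"turn":-0.14,"gripper":0.005}], "newtons": 30}}

```text
time_s: 6.7
tcp_pos: [0.5374, -0.2024, 0.1674]
eef_rot: [-90.1, 0.1, 132.8]
contact_force: [0.7, -1.2, 5.3]
gripper_width: 0.014
```

```bash
python3 -c "
from h import *
lidplan(.110)"
```

```text
t 6.70 lid [ 0.5362 -0.2001  0.1134] err_mm [ 1.1 -0.1] shift [0.0008 0.0034 0.0008] F [ 0.7 -1.2  5.3] Mz 0.012 rot [-9.010e+01  1.000e-01  1.328e+02] q6 43.9 w 0.0140
```

Request:
{"method": "apply_moves", "body": {"deltas": [{"tx":0,"ty":0.0003,"tz":-0.0002,"turn":-0.07,"gripper":0.005},{"tx":0,"ty":0.0003,"tz":-0.0004,"turn":-0.14,"gripper":0.005},{"tx":0,"ty":0.0003,"tz":-0.0004,"turn":-0.14,"gripper":0.005}], "newtons": 30}}

```text
time_s: 7.0
tcp_pos: [0.5362, -0.2019, 0.1656]
eef_rot: [-90.0, -0.1, 140.7]
contact_force: [0.1, -0.4, -1.5]
gripper_width: 0.0135
```

```bash
python3 -c "
from h import *
lidplan(.110)"
```

```text
t 7.00 lid [ 0.5346 -0.1997  0.1116] err_mm [-0.5  0.3] shift [-0.0006  0.0016 -0.0001] F [ 0.1 -0.4 -1.5] Mz -0.003 rot [-9.000e+01 -1.000e-01  1.407e+02] q6 51.8 w 0.0135
```

Request:
{"method": "apply_moves", "body": {"deltas": [{"tx":0,"ty":0.0003,"tz":-0.0002,"turn":-0.07,"gripper":0.005},{"tx":0,"ty":0.0003,"tz":-0.0004,"turn":-0.14,"gripper":0.005},{"tx":0,"ty":0.0003,"tz":-0.0004,"turn":-0.14,"gripper":0.005}], "newtons": 30}}

```text
time_s: 7.3
tcp_pos: [0.5366, -0.2016, 0.1655]
eef_rot: [-90.0, -0.1, 148.6]
contact_force: [1.0, -0.8, -0.7]
gripper_width: 0.0139
```

```bash
python3 -c "
from h import *
lidplan(.110)"
```

```text
t 7.30 lid [ 0.5347 -0.1996  0.1115] err_mm [-0.4  0.4] shift [-0.0006  0.0015  0.0001] F [ 1.  -0.8 -0.7] Mz -0.048 rot [-9.000e+01 -1.000e-01  1.486e+02] q6 59.7 w 0.0139
```

It came off the stop and is hanging free (-1 N). I lower to find the ridge.

Request:
{"method": "apply_moves", "body": {"deltas": [{"tx":0,"ty":0.0015,"tz":0,"turn":0,"gripper":0.005},{"tx":0,"ty":0.003,"tz":0,"turn":0,"gripper":0.005},{"tx":0,"ty":0.003,"tz":0,"turn":0,"gripper":0.005}], "newtons": 30}}

```text
time_s: 7.6
tcp_pos: [0.5368, -0.2017, 0.1632]
eef_rot: [-90.0, -0.0, 148.6]
contact_force: [-1.6, 0.5, 2.9]
gripper_width: 0.0138
```

```bash
python3 -c "
from h import *
lidplan(.110)"
```

```text
t 7.60 lid [ 0.5349 -0.1997  0.1092] err_mm [-0.2  0.3] shift [-0.0003 -0.0008  0.0001] F [-1.6  0.5  2.9] Mz -0.016 rot [-90.   -0.  148.6] q6 59.7 w 0.0138
```

It is resting on the ridges at 109 mm with a light press. I continue anticlockwise.

Request:
{"method": "apply_moves", "body": {"deltas": [{"tx":0,"ty":0.0006,"tz":-0.0002,"turn":-0.07,"gripper":0.005},{"tx":0,"ty":0.0006,"tz":-0.0004,"turn":-0.14,"gripper":0.005},{"tx":0,"ty":0.0006,"tz":-0.0004,"turn":-0.14,"gripper":0.005}], "newtons": 30}}

```text
time_s: 7.9
tcp_pos: [0.5377, -0.2015, 0.1631]
eef_rot: [-90.0, 0.1, 156.8]
contact_force: [0.3, -0.5, 4.6]
gripper_width: 0.0142
```

Request:
{"method": "apply_moves", "body": {"deltas": [{"tx":0,"ty":0.0002,"tz":-0.0002,"turn":-0.07,"gripper":0.005},{"tx":0,"ty":0.0002,"tz":-0.0004,"turn":-0.14,"gripper":0.005},{"tx":0,"ty":0.0002,"tz":-0.0004,"turn":-0.14,"gripper":0.005}], "newtons": 30}}

```text
time_s: 8.2
tcp_pos: [0.5377, -0.201, 0.163]
eef_rot: [-90.0, 0.1, 164.7]
contact_force: [-0.3, 1.4, 6.2]
gripper_width: 0.0136
```

```bash
python3 -c "
from h import *
lidplan(.1095)"
```

```text
t 8.20 lid [ 0.5354 -0.1997  0.109 ] err_mm [0.3 0.3] shift [ 0.0002 -0.0005  0.0004] F [-0.3  1.4  6.2] Mz 0.003 rot [-9.000e+01  1.000e-01  1.647e+02] q6 75.7 w 0.0136
```

Request:
{"method": "apply_moves", "body": {"deltas": [{"tx":0,"ty":0,"tz":-0.0002,"turn":-0.07,"gripper":0.005},{"tx":0,"ty":0,"tz":-0.0004,"turn":-0.14,"gripper":0.005},{"tx":0,"ty":0,"tz":-0.0004,"turn":-0.14,"gripper":0.005}], "newtons": 30}}

```text
time_s: 8.5
tcp_pos: [0.5378, -0.2007, 0.1631]
eef_rot: [-90.0, 0.1, 172.8]
contact_force: [-0.8, -0.0, 6.2]
gripper_width: 0.0138
```

Request:
{"method": "apply_moves", "body": {"deltas": [{"tx":0,"ty":0,"tz":-0.0002,"turn":-0.07,"gripper":0.005},{"tx":0,"ty":0,"tz":-0.0004,"turn":-0.14,"gripper":0.005},{"tx":0,"ty":0,"tz":-0.0004,"turn":-0.14,"gripper":0.005}], "newtons": 30}}

```text
time_s: 8.8
tcp_pos: [0.5379, -0.2003, 0.163]
eef_rot: [-90.0, 0.1, -179.2]
contact_force: [-1.3, 0.8, 6.1]
gripper_width: 0.0137
```

Request:
{"method": "apply_moves", "body": {"deltas": [{"tx":0,"ty":0,"tz":-0.0002,"turn":-0.07,"gripper":0.005},{"tx":0,"ty":0,"tz":-0.0004,"turn":-0.14,"gripper":0.005},{"tx":0,"ty":0,"tz":-0.0004,"turn":-0.14,"gripper":0.005}], "newtons": 30}}

```text
time_s: 9.1
tcp_pos: [0.5377, -0.1997, 0.1628]
eef_rot: [-90.0, 0.0, -171.2]
contact_force: [-0.7, 0.5, 5.5]
gripper_width: 0.0134
```

Request:
{"method": "apply_moves", "body": {"deltas": [{"tx":0,"ty":0.0002,"tz":-0.0002,"turn":-0.07,"gripper":0.005},{"tx":0,"ty":0.0002,"tz":-0.0004,"turn":-0.14,"gripper":0.005},{"tx":0,"ty":0.0002,"tz":-0.0004,"turn":-0.14,"gripper":0.005}], "newtons": 30}}

```text
time_s: 9.4
tcp_pos: [0.5371, -0.1992, 0.1617]
eef_rot: [-90.0, -0.0, -163.2]
contact_force: [-0.2, 0.4, -1.4]
gripper_width: 0.0135
```

```bash
python3 -c "
from h import *
lidplan(.1095)"
```

```text
t 9.40 lid [ 0.5344 -0.1992  0.1077] err_mm [-0.7  0.8] shift [-0.0005 -0.0018  0.0009] F [-0.2  0.4 -1.4] Mz -0.013 rot [ -90.    -0.  -163.2] q6 107.6 w 0.0135
```

The force has fallen to the lid's own weight, so it is over the start window. I lower it into the start.

Request:
{"method": "apply_moves", "body": {"deltas": [{"tx":-0.0003,"ty":0.002,"tz":0.0005,"turn":0,"gripper":0.005},{"tx":-0.0003,"ty":0.004,"tz":0.0005,"turn":0,"gripper":0.005},{"tx":-0.0003,"ty":0.0055,"tz":0.0005,"turn":0,"gripper":0.005},{"tx":-0.0003,"ty":0.0055,"tz":0.0005,"turn":0,"gripper":0.005}], "newtons": 30}}

```text
time_s: 9.8
tcp_pos: [0.5376, -0.1997, 0.1561]
eef_rot: [-90.0, -0.0, -163.2]
contact_force: [0.0, -0.7, -2.0]
gripper_width: 0.0137
```

```bash
python3 -c "
from h import *
lidplan(.102)"
```

```text
t 9.80 lid [ 0.5348 -0.1998  0.1021] err_mm [-0.3  0.2] shift [-0.0002  0.0001  0.0003] F [ 0.  -0.7 -2. ] Mz -0.022 rot [ -90.    -0.  -163.2] q6 107.7 w 0.0137
```

Request:
{"method": "apply_moves", "body": {"deltas": [{"tx":0,"ty":0.001,"tz":0,"turn":0,"gripper":0.005},{"tx":0,"ty":0.001,"tz":0,"turn":0,"gripper":0.005},{"tx":0,"ty":0.001,"tz":0,"turn":0,"gripper":0.005}], "newtons": 30}}

```text
time_s: 10.1
tcp_pos: [0.5378, -0.1998, 0.1558]
eef_rot: [-90.0, 0.0, -163.1]
contact_force: [-0.2, -0.2, 0.7]
gripper_width: 0.0132
```

```bash
python3 -c "
from h import *
lidplan(.102)
p,d=capture('side');cv2.imwrite('pics/s5.png',cv2.resize(p[170:320,230:430],None,fx=4,fy=4,interpolation=2)[...,::-1])"
```

```text
t 10.10 lid [ 0.5352 -0.1999  0.1018] err_mm [0.1 0.1] shift [ 0.0001 -0.0002  0.0001] F [-0.2 -0.2  0.7] Mz 0.011 rot [ -90.     0.  -163.1] q6 107.7 w 0.0132
```

View pics/s5.png

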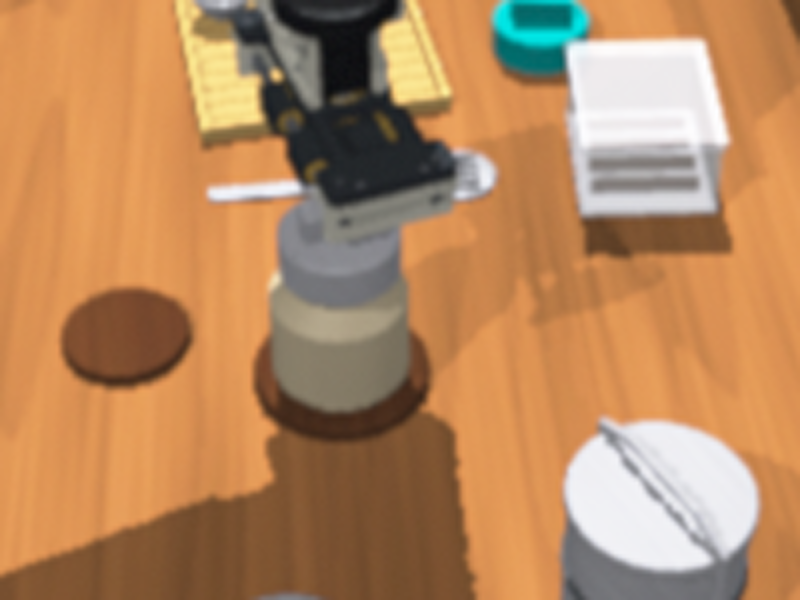

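The side view shows the lid sitting level at (338,260) on the neck. It reads 101.8 mm with light contact, so it is seated in the start. Now I tighten clockwise, following it down.

Request:
{"method": "apply_moves", "body": {"deltas": [{"tx":0.0001,"ty":0.0003,"tz":0.0002,"turn":0.07,"gripper":0.005},{"tx":0.0002,"ty":0.0006,"tz":0.0004,"turn":0.14,"gripper":0.005},{"tx":0.0002,"ty":0.0009,"tz":0.0006,"turn":0.21,"gripper":0.005},{"tx":0.0003,"ty":0.0012,"tz":0.0007,"turn":0.28,"gripper":0.005},{"tx":0.0003,"ty":0.0012,"tz":0.0007,"turn":0.28,"gripper":0.005}], "newtons": 30}}

```text
time_s: 10.65
tcp_pos: [0.5381, -0.2009, 0.1553]
eef_rot: [-90.0, 0.1, -179.3]
contact_force: [-1.7, -1.5, 6.7]
gripper_width: 0.0136
```

```bash
python3 -c "
from h import *
lidplan(.102)"
```

```text
t 10.65 lid [ 0.5356 -0.2003  0.1013] err_mm [ 0.5 -0.3] shift [ 0.0004 -0.0007 -0.0003] F [-1.7 -1.5  6.7] Mz -0.128 rot [-9.000e+01  1.000e-01 -1.793e+02] q6 91.6 w 0.0136
```

Request:
{"method": "apply_moves", "body": {"deltas": [{"tx":0.0001,"ty":0.0003,"tz":0.0002,"turn":0.07,"gripper":0.005},{"tx":0.0001,"ty":0.0005,"tz":0.0003,"turn":0.14,"gripper":0.005},{"tx":0.0002,"ty":0.0008,"tz":0.0005,"turn":0.21,"gripper":0.005},{"tx":0.0002,"ty":0.001,"tz":0.0006,"turn":0.28,"gripper":0.005},{"tx":0.0002,"ty":0.001,"tz":0.0006,"turn":0.28,"gripper":0.005}], "newtons": 30}}

```text
time_s: 11.15
tcp_pos: [0.5377, -0.2012, 0.1538]
eef_rot: [-90.0, 0.0, 164.8]
contact_force: [-1.0, 0.1, 3.0]
gripper_width: 0.0133
```

```bash
python3 -c "
from h import *
lidplan(.102)"
```

```text
t 11.15 lid [ 0.5354 -0.1998  0.0998] err_mm [0.3 0.2] shift [ 0.0002 -0.0022  0.0003] F [-1.   0.1  3. ] Mz -0.025 rot [-90.    0.  164.8] q6 75.8 w 0.0133
```

It is sinking with the turn. I continue.

Request:
{"method": "apply_moves", "body": {"deltas": [{"tx":0.0001,"ty":0.0004,"tz":0.0002,"turn":0.07,"gripper":0.005},{"tx":0.0001,"ty":0.0008,"tz":0.0003,"turn":0.14,"gripper":0.005},{"tx":0.0002,"ty":0.0011,"tz":0.0005,"turn":0.21,"gripper":0.005},{"tx":0.0002,"ty":0.0014,"tz":0.0006,"turn":0.28,"gripper":0.005},{"tx":0.0002,"ty":0.0014,"tz":0.0006,"turn":0.28,"gripper":0.005}], "newtons": 30}}

```text
time_s: 11.65
tcp_pos: [0.5375, -0.2017, 0.1521]
eef_rot: [-90.0, 0.0, 148.8]
contact_force: [-0.2, -0.9, 1.4]
gripper_width: 0.0137
```

```bash
python3 -c "
from h import *
lidplan(.102)"
```

```text
t 11.65 lid [ 0.5357 -0.1998  0.0981] err_mm [0.6 0.2] shift [ 0.0004 -0.0039  0.0005] F [-0.2 -0.9  1.4] Mz -0.077 rot [-90.    0.  148.8] q6 59.9 w 0.0137
```

Request:
{"method": "apply_moves", "body": {"deltas": [{"tx":0.0001,"ty":0.0004,"tz":0.0002,"turn":0.07,"gripper":0.005},{"tx":0.0001,"ty":0.0008,"tz":0.0003,"turn":0.14,"gripper":0.005},{"tx":0.0001,"ty":0.0008,"tz":0.0003,"turn":0.14,"gripper":0.005}], "newtons": 30}}

```text
time_s: 11.95
tcp_pos: [0.5371, -0.2019, 0.1512]
eef_rot: [-90.0, 0.0, 140.8]
contact_force: [-0.4, -0.6, 2.2]
gripper_width: 0.0134
```

```bash
python3 -c "
from h import *
lidplan(.102)"
```

```text
t 11.95 lid [ 0.5356 -0.1997  0.0972] err_mm [0.5 0.3] shift [ 0.0002 -0.0048  0.0005] F [-0.4 -0.6  2.2] Mz -0.037 rot [-90.    0.  140.8] q6 51.9 w 0.0134
```

Request:
{"method": "apply_moves", "body": {"deltas": [{"tx":0.0001,"ty":0.0004,"tz":0.0002,"turn":0.07,"gripper":0.005},{"tx":0.0001,"ty":0.0006,"tz":0.0003,"turn":0.14,"gripper":0.005},{"tx":0.0001,"ty":0.0006,"tz":0.0003,"turn":0.14,"gripper":0.005}], "newtons": 30}}

```text
time_s: 12.25
tcp_pos: [0.5361, -0.2026, 0.1507]
eef_rot: [-89.9, -0.0, 132.9]
contact_force: [-3.0, -3.8, 3.9]
gripper_width: 0.0137
```

```bash
python3 -c "
from h import *
lidplan(.102)"
```

```text
t 12.25 lid [ 0.5348 -0.2003  0.0967] err_mm [-0.3 -0.3] shift [-0.     -0.0053 -0.0004] F [-3.  -3.8  3.9] Mz 0.242 rot [-89.9  -0.  132.9] q6 43.9 w 0.0137
```

The moment is rising at 96.7 mm, so it is near the end stop. One more small turn to confirm.

Request:
{"method": "apply_moves", "body": {"deltas": [{"tx":0,"ty":0.0001,"tz":0.0001,"turn":0.05,"gripper":0.005},{"tx":0,"ty":0.0002,"tz":0.0001,"turn":0.1,"gripper":0.005},{"tx":0,"ty":0.0002,"tz":0.0001,"turn":0.1,"gripper":0.005}], "newtons": 30}}

```text
time_s: 12.55
tcp_pos: [0.5359, -0.2027, 0.1507]
eef_rot: [-89.9, 0.0, 127.2]
contact_force: [-3.1, -4.6, 4.0]
gripper_width: 0.0147
```

```bash
python3 -c "
from h import *
lidplan(.102)
p,d=capture('wrist');np.savez('pics/w6.npz',p=p,d=d);cv2.imwrite('pics/w6.png',p[...,::-1])"
```

```text
t 12.55 lid [ 0.5348 -0.2003  0.0967] err_mm [-0.3 -0.3] shift [ 0.0001 -0.0053 -0.0004] F [-3.1 -4.6  4. ] Mz 0.821 rot [-89.9   0.  127.2] q6 38.3 w 0.0147
```

View pics/w6.png

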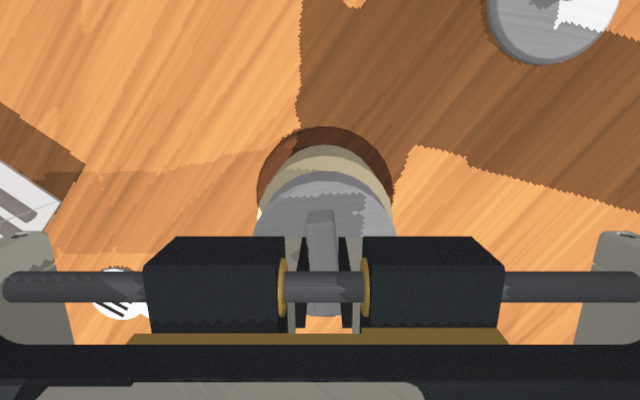

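The moment rose to 0.8 N m and the bar is starting to pry the fingers apart (14.7 mm) at 96.7 mm. That is a solid stop after about 70° clockwise, so the lid is home. I release and retreat upward.

Request:
{"method": "apply_moves", "body": {"deltas": [{"tx":0,"ty":0,"tz":0,"turn":0,"gripper":0.04},{"tx":0,"ty":0,"tz":0,"turn":0,"gripper":0.05},{"tx":0,"ty":0,"tz":0,"turn":0,"gripper":0.05},{"tx":0,"ty":0,"tz":0,"turn":0,"gripper":0.05}]}}

```text
time_s: 13.0
tcp_pos: [0.5366, -0.2018, 0.1501]
eef_rot: [-90.0, -0.0, 127.0]
contact_force: [-0.0, -0.1, 0.4]
gripper_width: 0.041
```

Request:
{"method": "apply_moves", "body": {"deltas": [{"tx":0,"ty":-0.01,"tz":0,"turn":0,"gripper":0.05},{"tx":0,"ty":-0.04,"tz":0,"turn":0,"gripper":0.05},{"tx":0,"ty":-0.08,"tz":0,"turn":0,"gripper":0.05},{"tx":0,"ty":-0.11,"tz":0,"turn":0,"gripper":0.05},{"tx":0,"ty":-0.11,"tz":0,"turn":0,"gripper":0.05}]}}

```text
time_s: 13.5
tcp_pos: [0.5389, -0.2026, 0.2662]
eef_rot: [-90.3, 0.4, 127.0]
contact_force: [1.2, 0.2, 0.8]
gripper_width: 0.0498
```

```bash
python3 - <<'E'
from h import *
s=r.get_state();c=cam("wrist",s)
p,d=capture('wrist');cv2.imwrite('pics/w7.png',p[...,::-1])
P=cloud(c,d);Q=P.reshape(-1,3);Q=Q[np.hypot(Q[:,0]-.5351,Q[:,1]+.2)<.055]
L=Q[(Q[:,2]>.118)&(Q[:,2]<.135)];A=np.c_[L[:,:2]-J,np.ones(len(L))];
k=np.linalg.lstsq(A,L[:,2],rcond=None)[0]
h=cv2.convexHull((L[:,:2]*1000).astype(np.float32))[:,0].astype(float)
print("lid top z",np.median(L[:,2]),"tilt",k[:2],fitcirc(h),len(L))
B=Q[(Q[:,2]>.138)&(Q[:,2]<.16)];print("bar top",len(B),np.median(B[:,2]),cv2.minAreaRect((B[:,:2]*1000).astype(np.float32)))
p,d=capture('side');cv2.imwrite('pics/s7.png',cv2.resize(p[170:320,230:430],None,fx=4,fy=4,interpolation=2)[...,::-1]); print(s['time_s'],s['tcp_pos'])
E
```

```text
lid top z 0.1267177391660902 tilt [-0.00171187  0.00247845] (array([ 534.58609069, -200.68000917]), np.float64(39.74684003934133)) 5294
bar top 1025 0.14661310634213975 ((534.6370239257812, -200.84982299804688), (14.018600463867188, 49.906402587890625), 43.70413589477539)
13.5 [ 0.53890436 -0.20259516  0.26621821]
```

View pics/w7.png

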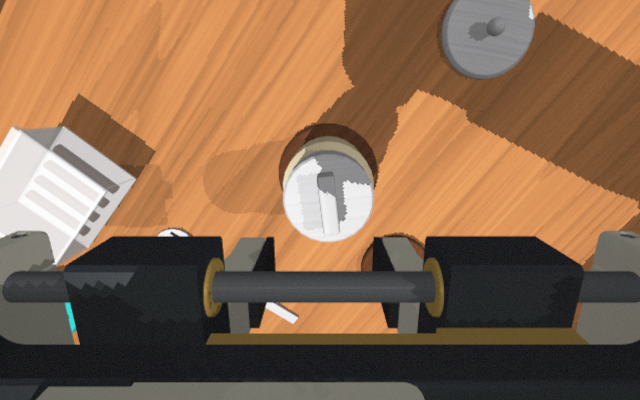

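View pics/s7.png

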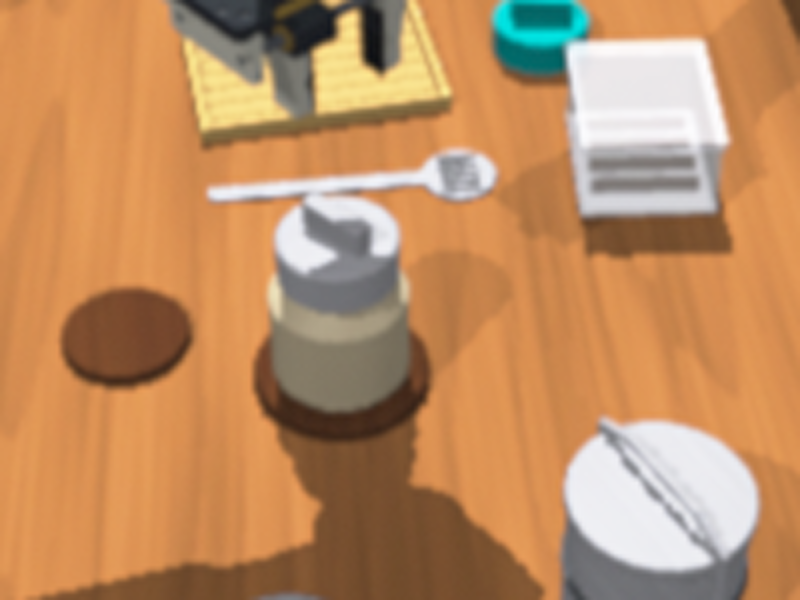

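After release, the wrist view shows the lid at (328,196), level and centred, and the side view at (338,250) agrees. Lid top is 126.7 mm, so the origin is about 96.7 mm. Tilt is under 0.004 rad and the centre is within 1 mm of the axis. The gripper is clear, so I hand in.

```bash
python3 -c "
from h import *
s=r.get_state();print(s['time_s'],s['contact_force'],s['qd'])
print(r.close_job())"
```

```text
13.6 [-0.5998121  -0.28300276 -0.31694179] [-0.0932289   1.37869113 -2.15410031 -0.58198161  0.4557005  -0.16316057]
the job is handed in; nothing more can be done
None
```

The steel bar-grip lid is screwed fully home on the nutmeg jar and released; I handed the job in at about 13.6 s.

- **What I did:** I picked the lid off the tray by its bar and set it level on the mouth, where it landed on the stops at about 114 mm. Turning anticlockwise brought it onto the ridges at about 109 mm. After about 72° in all it dropped into the thread start, at 101.8 mm. I then tightened it about 70° clockwise until it hit the solid stop, where the moment reached 0.8 N m, let go and lifted clear.
- **Last checks:** By wrist depth the lid origin is about 96.7 mm above the worktop, its tilt is under 0.004 rad and its centre is about 0.9 mm off the measured jar axis. The force on the tool was near zero.
- **Other things:** In the last views the things in frame had not moved. I did not take a full-scene picture at the end, so the mortar and green jar were not checked again.
- **Disagreements:** None of the checks failed. The first landing reached 30 N before I eased off, which is well under the 120 N limit.

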